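Hand out two tubes from a rocker-gate feeder

ROBOT

A 6-joint arm with a two-finger parallel gripper is mounted at the origin on the work surface; the furniture and walls round the work are solid. World frame = base frame: x ahead of the robot, y to its left, z up, the work surface at z = 0. Lengths are in mm, angles in rad, forces in N, time in s.
With the tool pointing down it reaches from about 350 to 975 mm from the base axis. Payload 7.1 kg.
Tool frame: the origin (TCP) lies on the front face of the gripper's body, between the roots of the fingers; the fingertips stand 80 mm ahead of it and the grasp point (between the pads) lies 61 mm ahead of it (ctrl.tcp_to_grasp is the distance from the TCP to the grasp point, in mm); z points along the fingers, y is the direction in which the jaws open and shut (so a half turn about z gives the same grasp; the last joint's range is limited). The gripper opens to 88 mm and grips with 3 to 60 N. Pads are 20 mm wide; open, the fingers measure 115 mm over their backs; the gripper's body (75 mm by 178 mm) begins 61 mm behind the grasp point.
Start: joints at [1.151, 0.423, 1.63, -0, 1.089, -0.019], TCP at [243.815, 575.465, 302.675] pointing down, gripper open.
Joint ranges: [-3, 3], [-0.9, 2.11], [0.09, 2.58], [-1.31, 4.45], [0.11, 2.69], [-2.54, 2.54]. Speed limits (rad/s): [2.39, 2.39, 3.01, 3.14, 3.14, 3.14].

INTERFACE

Orientations are given as a rotation vector (axis times angle).
In Python, from workcell import telemetry, get_image, ctrl gives the robot as it stands.
- The arm moves only by the tool send_rows, never from a script. Its argument "rows" is a list of rows, each a list of 5 numbers: the shift along the tool's x, y, z in m, then the turn about the tool's z in rad, then the opening, from -1 (shut) to 1 (fully open). A call has 1 to 5 rows; each row shifts and turns the commanded pose from where the row before left it, along the tool's axes as they then stand; what a row does not reach is not made up. A row lasts 1/10 s, in which the tool goes at most 50 mm and 8.59 degrees, less where a joint would pass 70% of its speed; a pose out of reach is approached as far as the arm can. A call with a gripper value outside its range is refused whole. The fingers move at their own pace and stop on an object; the grip force is fixed at half the most. Time passes only in rows, so rows that do not move let the fingers close. It gives the time, the measured TCP pose, the force and the opening at its end, in the units of the state.
- telemetry.get_obs(): the state, without advancing time (a new reading comes with each control period).
- get_image(name): name is "scene" or "top" or "wrist"; returns a dict with "color" (400x640x3 uint8, blue, green, red), "z_map" (400x640 float32, mm along the optical axis (not along the pixel's ray), 0 where there is no reading), "camera_matrix" (3x3 intrinsics, pixels), "rvec" (rotation vector, rad) and "tvec" (3), from world to camera coordinates, as OpenCV has them. Camera axes: x right, y down, z forward; pixel columns grow to the right and rows downward; lengths in mm; the calibration is good to about 2 mm. A picture is of the moment at which its call begins.
- ctrl.close_job(): hands the job in, once; it reports no verdict.
The state is a dict: "t": time; "qpos": joint angles; "qvel": joint speeds; "joint_torque": joint torques, N m; "ee_pos": TCP position; "orientation": TCP orientation; "ft_force": force on the tool from outside, world axes, zero at the start; "moment": the same for the moment, N m; "width": finger opening in mm.
Only numpy, scipy, OpenCV 4.12 (cv2) and the standard library are available. Lean on these libraries where they do the work, as an engineer would, in place of code of your own. Each camera call takes 0.05 s, during which the arm holds its last target.

TASK

The tube feeder lets one tube roll into its front tray each time the black paddle at its raised end is pressed all the way down and then let right up again. With the fingertips, press the paddle to hand out exactly two tubes, one at a time, and let the paddle come back up so that the other two stay waiting behind the gate. Do not touch or pick up the tubes, and leave the other things on the desk where they are.

Things in the scene. Friction and masses are not known exactly. Their poses are not given: they have to be found in the camera images.
- feeder: grey and bare-metal tube feeder, fixed, 225x118x135 mm. Origin: on the desk under the middle of its base; x points from the low tray end to the high paddle end, z up. Its lane, 93 mm wide, slopes down 15 degrees towards -x; four tubes lie across it in a row, held by a gate blade at x = -45 mm. Beyond the gate, to the end wall at x = -108 mm, is the tray
- rocker (a joint): rocking lever, rad: 0 at rest (paddle up, gate down), 0.30 fully pressed on its stop. From about 0.22 the gate frees the first tube while stop fingers rise through the floor and hold the next. Let go, a spring returns it to 0 within 0.5 s and the next tube rolls to the gate. The paddle takes about 2 N at first, 4 N when fully down. Axis across the lane at feeder x = 14, z = 80 mm
- paddle_top (a point): centre of the top face of the black paddle, a ribbed plate 30 mm (along the lane) x 34 mm (across), the highest part of the feeder. At rest it is at feeder x = 83, y = 0, z = 131 mm, and the plate slopes down 15 degrees towards the tray; fully pressed it is level, 23 mm lower and 12 mm farther from the tray. The point's z axis is the normal of that face.
- vial_a: tube 1 from the gate (first to come out): straight white tube with a black cap of the same width, 18 mm thick, 90 mm long, about 25 g, lying across the lane; origin at its centre, y along it, free to roll
- vial_b: tube 2 from the gate (second to come out): straight white tube with a black cap of the same width, 18 mm thick, 90 mm long, about 25 g, lying across the lane; origin at its centre, y along it, free to roll
- vial_c: tube 3 from the gate (to stay behind the gate): straight white tube with a black cap of the same width, 18 mm thick, 90 mm long, about 25 g, lying across the lane; origin at its centre, y along it, free to roll
- vial_d: tube 4 from the gate (to stay behind the gate): straight white tube with a black cap of the same width, 18 mm thick, 90 mm long, about 25 g, lying across the lane; origin at its centre, y along it, free to roll
- the_mug_1: white mug, 79 mm wide and 89 mm tall, standing to the right of the yellow and red sharps bin; leave alone; origin at the centre of its underside
- label_roll_c: white label roll lying flat, 72 mm across, 30 mm high; leave alone; origin at the centre of its underside
- note_block: sticky-note block, 76x76x22 mm; leave alone; origin at the centre of its underside
- marker_a: marker pen, 132 mm long, lying flat; leave alone; origin at the centre of its underside
- stapler: desk stapler, 134x34x49 mm; leave alone - it is not the feeder; origin at the centre of its underside
Mind the look-alikes: they are no part of the job. What is shaped like the vial_a but yellow is not meant.

How it is judged:
By the outcome, as a careful person would: the job done as asked, in the order asked, and still so for the second after the job is handed in, with the robot touching nothing.
It also fails if it takes over 38 s, if anything falls off the work surface, if the arm or the gripper's body presses on something with over 40 N, if the wrist force passes 120 N, or if a joint passes its speed limit or range.

## Working session

There is one attempt and no reset: what is moved stays moved. The work goes in short steps, Python scripts to look and compute and a tool call to move; the robot and the scene stay as the last step left them, time stands still between calls to the robot, and variables do not carry over. Pictures are saved under pics/ and viewed, and the job is handed in when it is done.

Besides the shell and the picture viewer there is one more tool, called in YAML: its name, and indented under it one key for each argument. send_rows: Moves the arm, as the interface text tells. Its arguments: {"type":"object","properties":{"rows":{"type":"array"}},"required":["rows"]}

```bash
mkdir -p pics; ls; python3 - <<'E'
from workcell import telemetry, get_image, ctrl
import cv2,pickle
o=telemetry.get_obs();print(o)
for n in("scene","top","wrist"):
    i=get_image(n);cv2.imwrite(f"pics/{n}0.png",i["color"]);pickle.dump(i,open(f"{n}0.pkl","wb"))
E
```

```text
pics
{'t': 0.0, 'qpos': array([ 1.15099018e+00,  4.23847988e-01,  1.63068084e+00, -1.71197946e-05,
        1.08861604e+00, -1.90319293e-02]), 'qvel': array([ 0.00114089, -0.00029595,  0.00018595, -0.00108273, -0.00067602,
        0.00038241]), 'joint_torque': array([ 9.01245094e-04, -5.44638813e+01, -2.73655790e+01,  6.44158269e-02,
        2.29493296e-02, -9.59846466e-05]), 'ee_pos': array([243.65240537, 575.07756032, 301.90074814]), 'orientation': array([-6.25253234e-01, -3.07841313e+00,  2.38468519e-03]), 'ft_force': array([-0.39153575,  0.10039774, -0.0257027 ]), 'moment': array([-0.05326311,  0.02420909,  0.00502901]), 'width': 87.73141913955436}
```

View pics/scene0.png

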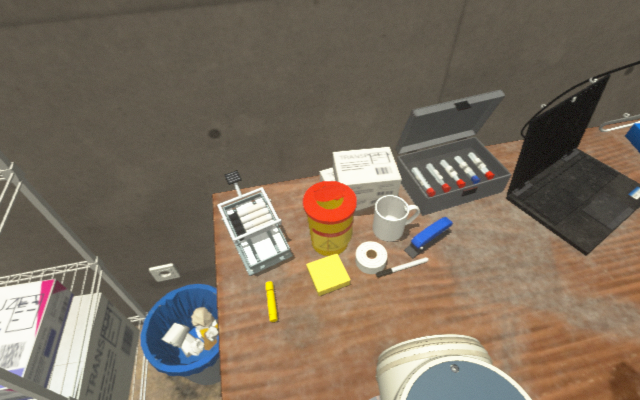

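View pics/top0.png

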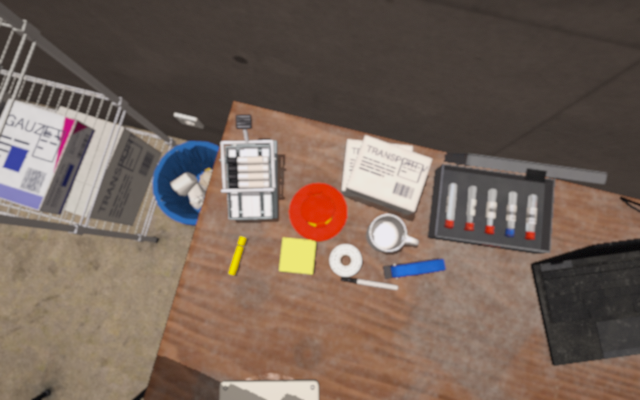

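View pics/wrist0.png

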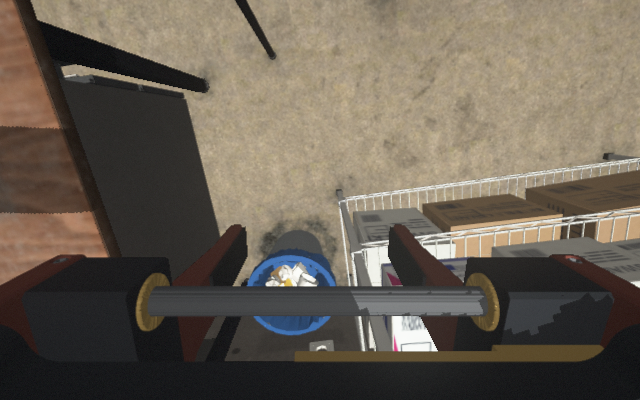

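The feeder is at scene (255,230) and top (250,185), with its paddle at scene (233,177) and top (244,121). Look-alikes for the paddle or feeder are the stapler at top (415,269), the tube case at top (492,208) and the yellow tube-like marker at top (237,255). I choose the black plate on the arm behind the four-tube lane and check it in a crop.

```bash
cat > h.py <<'E'
import numpy as np,cv2
def w(i,u,v,z=None):
    R=cv2.Rodrigues(np.array(i["rvec"],float))[0];t=np.array(i["tvec"],float).ravel();K=np.array(i["camera_matrix"])
    r=np.linalg.inv(K)@np.array([u,v,1.])
    if z is None: return R.T@(r*i["z_map"][int(round(v)),int(round(u))]-t)
    c=-R.T@t; d=R.T@r
    return c+d*(z-c[2])/d[2]
def proj(i,p):
    return cv2.projectPoints(np.array(p,float).reshape(-1,3),np.array(i["rvec"],float),np.array(i["tvec"],float),np.array(i["camera_matrix"],float),None)[0].reshape(-1,2)
E
python3 - <<'E'
import pickle,cv2,numpy as np
from h import *
i=pickle.load(open("top0.pkl","rb"));s=pickle.load(open("scene0.pkl","rb"))
a=cv2.resize(i["color"][90:230,200:300],None,fx=4,fy=4,interpolation=cv2.INTER_CUBIC)
b=cv2.resize(s["color"][160:285,210:305],None,fx=4,fy=4,interpolation=cv2.INTER_CUBIC)
b=cv2.copyMakeBorder(b,0,a.shape[0]-b.shape[0],0,0,cv2.BORDER_CONSTANT)
cv2.imwrite("pics/crop1.png",np.hstack([a,b]))
for p in [(244,121),(240,121),(248,121),(244,117),(244,125),(245,135),(300,110),(240,105)]: print(p,w(i,*p).round(1))
for p in [(233,177),(230,174),(237,182)]: print('s',p,w(s,*p).round(1))
print(w(i,320,200), [-cv2.Rodrigues(x["rvec"])[0].T@np.ravel(x["tvec"]) for x in (i,s)])
# point cloud
for n,im,(v0,v1,u0,u1) in(("t",i,(90,230,200,300)),("s",s,(160,285,210,305))):
    P=np.array([w(im,u,v) for v in range(v0,v1) for u in range(u0,u1)])
    np.save(n+"pc.npy",P)
    m=(P[:,2]>102)&(P[:,2]<150);print(n,m.sum(),P[m].mean(0),P[m].min(0),P[m].max(0))
E
```

```text
(244, 121) [662.2  40.  131.5]
(240, 121) [662.7  48.7 130.4]
(248, 121) [663.2  32.1 128.4]
(244, 117) [670.1  39.6 134. ]
(244, 125) [654.2  40.3 129.3]
(245, 135) [639.5  42.3 107. ]
(300, 110) [747.7 -68.8 -29.9]
(240, 105) [751.7  77.9  -1.6]
s (233, 177) [659.3  43.2 131.8]
s (230, 174) [673.1  46.2 131.2]
s (237, 182) [769.3  20.7   1.4]
[ 484.42795077 -119.6709919   176.70844152] [array([ 365.35747184, -128.24790963,  953.39236233]), array([ 10.58454089, 134.92775933, 759.77044237])]
t 263 [659.63323253  42.34679396 127.84579359] [635.6658623   25.55373427 102.83344267] [677.87760973  59.93660422 136.54390822]
s 198 [656.74644567  42.73022797 126.81467968] [475.37715164 -56.88686748 103.03101276] [677.14140025  59.65215084 149.2128353 ]
```

View pics/crop1.png

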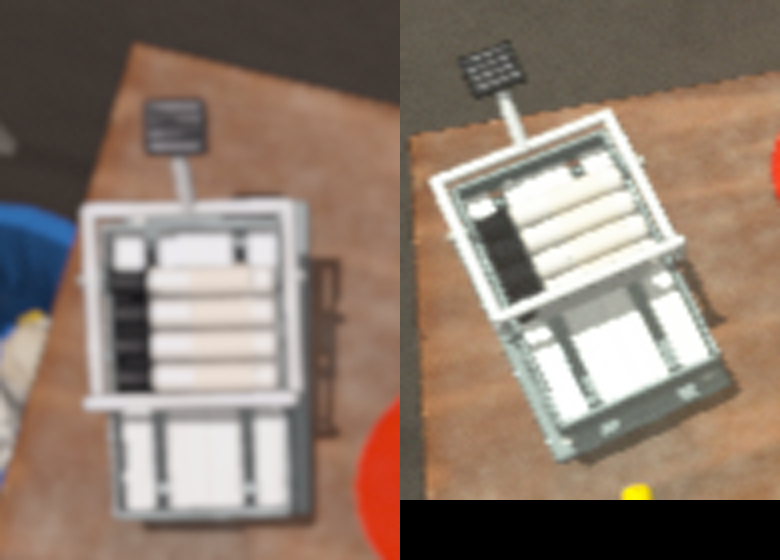

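```bash
python3 - <<'E'
import pickle,cv2,numpy as np
from h import *
i=pickle.load(open("top0.pkl","rb"));s=pickle.load(open("scene0.pkl","rb"));wr=pickle.load(open("wrist0.pkl","rb"))
from scipy.spatial.transform import Rotation as Ro
print(Ro.from_rotvec([-6.25253234e-01, -3.07841313e+00,  2.38468519e-03]).as_matrix().round(3))
for n,im in(("top",i),("scene",s),("wrist",wr)):
    P=np.array([w(im,u,v) for v in range(0,400,2) for u in range(0,640,2) if im["z_map"][v,u]>0])
    print(n, -cv2.Rodrigues(im["rvec"])[0].T@np.ravel(im["tvec"]))
    G={}
    for p in P:
        if -300<p[0]<1000 and -300<p[1]<900: 
            k=(int(p[0]//100),int(p[1]//100));G[k]=max(G.get(k,-999),p[2])
    print("     y:",[y*100 for y in range(-3,9)])
    for x in range(-3,10): print(x*100,[int(G.get((x,y),-9999)) for y in range(-3,9)])
# feeder side rails: high rim points
P=np.load("tpc.npy");
m=(P[:,2]>122)&(P[:,2]<140)&(P[:,0]>600);print(P[m].min(0),P[m].max(0),np.median(P[m],0),m.sum())
c=P[m][:,:2]; r=cv2.minAreaRect(c.astype(np.float32));print(r)
for im,(n) in ((i,"t"),(s,"s")):
  pass
for p in [(318,212),(388,232),(222,142),(276,142),(231,217),(277,217)]: print(p,w(i,*p).round(0))
E
```

```text
[[-0.921  0.39  -0.001]
 [ 0.39   0.921 -0.001]
 [ 0.    -0.002 -1.   ]]
top [ 365.35747184 -128.24790963  953.39236233]
     y: [-300, -200, -100, 0, 100, 200, 300, 400, 500, 600, 700, 800]
-300 [-9999, -9999, -9999, -9999, -9999, -9999, -9999, -9999, -9999, -9999, -9999, -9999]
-200 [-9999, -9999, -9999, -9999, -9999, -9999, -9999, -9999, -551, -711, -712, -710]
-100 [-9999, -9999, -9999, -9999, -9999, -9999, -9999, -9999, -532, -710, -709, -710]
0 [4, 13, 15, 16, 15, 4, -9999, -9999, -710, -709, -709, -710]
100 [4, 12, 15, 15, 13, 3, -9999, -710, -707, -708, -709, -706]
200 [5, 4, 4, 4, 5, 4, -9999, -710, -705, -708, -709, -710]
300 [88, 34, 26, 21, 4, 3, -9999, -709, -710, -708, -711, -707]
400 [127, 199, 190, 56, 6, -9999, -401, -709, 99, -167, -711, -709]
500 [128, 169, 162, 87, 83, -435, -388, -394, -74, -72, -74, -555]
600 [491, 64, 94, 135, 88, -377, -397, 207, 209, -73, -74, -9999]
700 [469, 455, 418, 383, 347, -392, -391, 210, 213, -74, -75, -9999]
800 [-9999, -9999, -9999, -9999, 336, 313, 276, 276, 208, -80, -78, -169]
900 [-9999, -9999, -9999, -9999, -9999, -9999, -9999
[... 1967 characters left out ...]
, -406, -398, -395, -76, -76, -257, -334]
700 [-9999, -9999, -350, -299, -368, -394, -394, -172, -170, -9999, -9999, -340]
800 [-9999, -9999, -9999, -9999, -358, -349, -363, -294, -9999, -9999, -9999, -9999]
900 [-9999, -9999, -9999, -9999, -9999, -9999, -9999, -9999, -9999, -9999, -9999, -9999]
[648.45641962  25.55373427 123.05323265] [677.87760973  59.93660422 136.54390822] [662.00532087  42.11185721 130.49569505] 230
((663.1219482421875, 42.834320068359375), (29.419872283935547, 34.321598052978516), 1.000294804573059)
(318, 212) [ 460. -116.  186.]
(388, 232) [ 433. -276.    6.]
(222, 142) [628.  95.  94.]
(276, 142) [653. -13.   9.]
(231, 217) [469.  84.  39.]
(277, 217) [472. -16.  -0.]
```

```bash
python3 - <<'E'
import pickle,cv2,numpy as np
from h import *
P=[]
for n in("top","scene"):
    im=pickle.load(open(n+"0.pkl","rb"))
    P+=[w(im,u,v) for v in range(0,400,2) for u in range(0,640,2) if im["z_map"][v,u]>0]
P=np.array(P)
m=(P[:,0]>650)&(P[:,0]<950)&(P[:,1]>-300)&(P[:,1]<300)&(P[:,2]>160)&(P[:,2]<480)
Q=P[m];print(len(Q));
from numpy.linalg import svd
c=np.median(Q,0);v=svd(Q-Q.mean(0),full_matrices=False)[2][2];d=(Q-c)@v;k=abs(d)<10;Q=Q[k];c=Q.mean(0);v=svd(Q-c,full_matrices=False)[2][2]
print(v,v@c,k.mean());print("x of wall at y=42:",(v@c-v[1]*42-v[2]*250)/v[0], "dist",v@[663,42,250]-v@c)
# tool-frame shifts
R=np.array([[-.921,.39,0],[.39,.921,0],[0,0,-1]])
print(R.T@(np.array([666,42.5,301.9])-[243.65,575.08,301.9]))
E
```

```text
15755
[-9.66129131e-01  2.58057955e-01  7.71406233e-04] -739.0022810204592 1.0
x of wall at y=42: 776.3284874740307 dist 109.48995307661198
[-596.69055 -325.78968    0.     ]
```

send_rows:
  rows:
    - [-0.042, -0.023, 0, 0, -1]
    - [-0.042, -0.023, 0, 0, -1]
    - [-0.042, -0.023, 0, 0, -1]
    - [-0.042, -0.023, 0, 0, -1]
    - [-0.042, -0.023, 0, 0, -1]

```text
t: 0.65
ee_pos: [393.0, 386.0, 302.6]
orientation: [-0.625, -3.079, 0.0]
ft_force: [-0.6, 0.6, -0.2]
width: 51.2
```

send_rows:
  rows:
    - [-0.042, -0.023, 0, 0, -1]
    - [-0.042, -0.023, 0, 0, -1]
    - [-0.042, -0.023, 0, 0, -1]
    - [-0.042, -0.023, 0, 0, -1]
    - [-0.042, -0.023, 0, 0, -1]

```text
t: 1.15
ee_pos: [541.6, 198.0, 302.6]
orientation: [-0.625, -3.079, 0.0]
ft_force: [1.3, 0.1, 0.5]
width: 11.7
```

send_rows:
  rows:
    - [-0.042, -0.023, 0, 0, -1]
    - [-0.042, -0.023, 0, -0.13, -1]
    - [0, 0, 0, -0.13, -1]
    - [0, 0, 0, -0.14, -1]
    - [0, 0, 0, 0, -1]

```text
t: 1.65
ee_pos: [600.2, 124.1, 302.2]
orientation: [-0.001, -3.141, 0.0]
ft_force: [-0.9, -0.6, -0.6]
width: 0.5
```

send_rows:
  rows:
    - [-0.03, -0.035, 0, 0, -1]
    - [-0.03, -0.035, 0.01, 0, -1]
    - [-0.007, -0.0115, 0.03, 0, -1]
    - [0, 0, 0.022, 0, -1]
    - [0, 0, 0, 0, -1]

```text
t: 2.15
ee_pos: [665.3, 42.8, 237.0]
orientation: [-0.007, -3.135, 0.0]
ft_force: [-0.1, 0.8, -0.6]
width: 0.5
```

```bash
python3 - <<'E'
from workcell import telemetry, get_image, ctrl
import cv2,numpy as np
i=get_image("scene");s=cv2.resize(i["color"][90:290,190:330],None,fx=2.8,fy=2.8,interpolation=cv2.INTER_CUBIC)
j=get_image("wrist")["color"]
t=get_image("top");t=cv2.resize(t["color"][90:230,200:300],None,fx=4,fy=4,interpolation=cv2.INTER_CUBIC)
cv2.imwrite("pics/hov.png",np.hstack([s,t[:560,:400]]));cv2.imwrite("pics/hovw.png",j)
print(telemetry.get_obs()["ee_pos"],telemetry.get_obs()["qpos"],telemetry.get_obs()["t"])
E
```

```text
[667.38711833  43.77390288 241.66749746] [ 4.77004158e-02  5.53658880e-01  1.56859557e+00  7.87918997e-06
  1.01837590e+00 -1.52152601e+00] 2.3
```

View pics/hov.png

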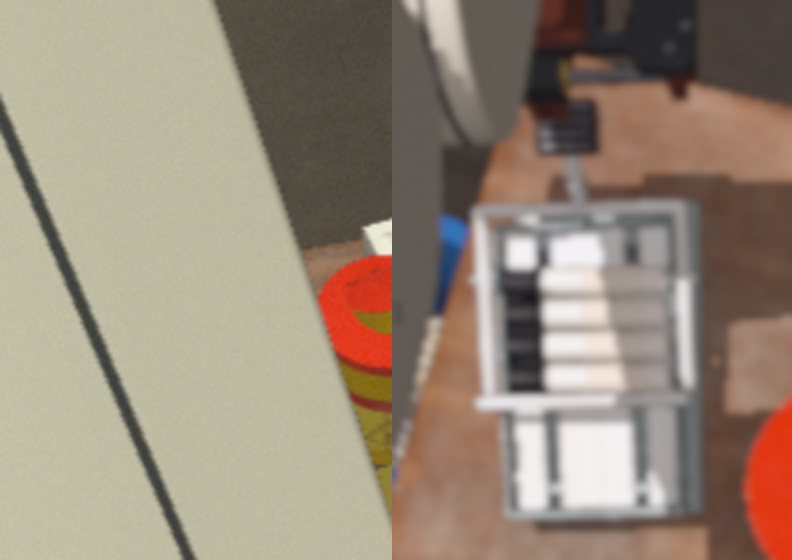

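View pics/hovw.png

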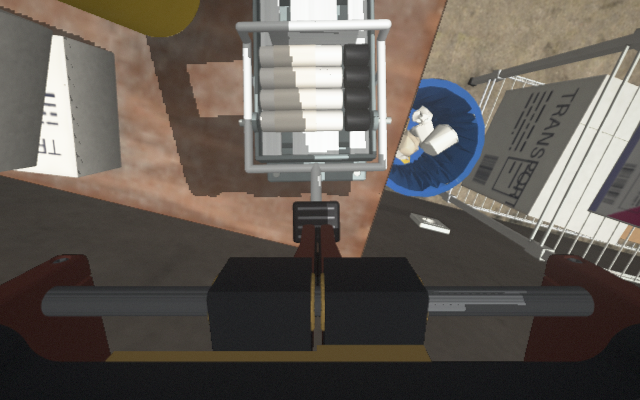

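Wrist view: the shut fingers at (318,235) stand centred over the paddle at (316,222). Top view: four tubes are behind the gate and the tray is empty. Pressing now.

send_rows:
  rows:
    - [0, 0, 0.015, 0, -1]
    - [0, 0, 0.012, 0, -1]
    - [0, 0, 0.003, 0, -1]
    - [0, 0, 0, 0, -1]

```text
t: 2.7
ee_pos: [666.8, 43.4, 210.0]
orientation: [-0.001, -3.14, -0.0]
ft_force: [-1.0, 1.2, 0.7]
width: 0.6
```

send_rows:
  rows:
    - [0, 0, 0.006, 0, -1]
    - [0, 0, 0.006, 0, -1]
    - [0, 0, 0.004, 0, -1]
    - [0, 0, 0, 0, -1]

```text
t: 3.1
ee_pos: [667.5, 43.1, 194.5]
orientation: [0.001, 3.141, 0.0]
ft_force: [2.1, 0.0, 2.8]
width: 0.6
```

send_rows:
  rows:
    - [0, 0, 0.004, 0, -1]
    - [0, 0, 0.002, 0, -1]
    - [0, 0, 0, 0, -1]
    - [0, 0, 0, 0, -1]

```text
t: 3.5
ee_pos: [668.3, 43.1, 189.5]
orientation: [0.001, 3.139, 0.0]
ft_force: [5.0, 1.2, 5.8]
width: 0.7
```

```bash
cat >> h.py <<'E'
def look(name):
    from workcell import telemetry, get_image
    t=get_image("top")["color"];j=get_image("wrist")["color"]
    t=cv2.resize(t[110:230,200:300],None,fx=4,fy=4,interpolation=cv2.INTER_CUBIC)
    j=cv2.resize(j[:240,220:420],None,fx=2,fy=2)
    cv2.imwrite(name,np.hstack([t,j]))
    o=telemetry.get_obs();print(o["t"],o["ee_pos"].round(1),o["ft_force"].round(1))
E
python3 -c "
from h import *;look('pics/p1.png')"
```

```text
3.6 [668.2  43.1 189.5] [4.1 0.4 6.3]
```

View pics/p1.png

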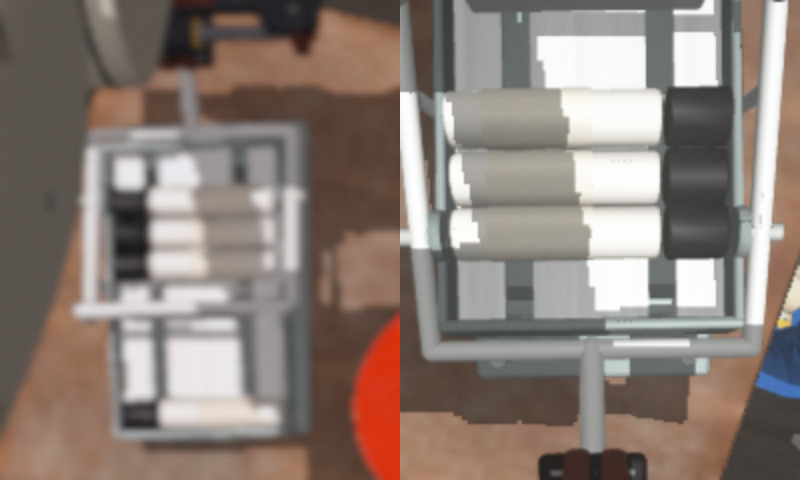

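One tube has rolled to the tray end at picture (200,412), and three are held at rows 200–262. I'll bottom the paddle on its stop, then let it right up.

send_rows:
  rows:
    - [0, 0, 0.002, 0, -1]
    - [0, 0, 0.002, 0, -1]
    - [0, 0, 0, 0, -1]

```text
t: 3.9
ee_pos: [668.8, 43.2, 188.0]
orientation: [0.001, 3.137, 0.0]
ft_force: [-1.6, -0.3, 22.8]
width: 0.6
```

On the stop (23 N). Releasing.

send_rows:
  rows:
    - [0, 0, -0.01, 0, -1]
    - [0, 0, -0.02, 0, -1]
    - [0, 0, -0.024, 0, -1]
    - [0, 0, 0, 0, -1]
    - [0, 0, 0, 0, -1]

```text
t: 4.4
ee_pos: [666.4, 43.1, 238.0]
orientation: [-0.001, -3.14, 0.0]
ft_force: [-0.0, 0.7, -0.1]
width: 0.5
```

send_rows:
  rows:
    - [0, 0, 0, 0, -1]
    - [0, 0, 0, 0, -1]
    - [0, 0, 0, 0, -1]
    - [0, 0, 0, 0, -1]
    - [0, 0, 0, 0, -1]

```text
t: 4.9
ee_pos: [667.0, 43.1, 238.3]
orientation: [-0.001, -3.141, 0.0]
ft_force: [-0.8, 0.1, -0.4]
width: 0.4
```

```bash
python3 -c "
from h import *;look('pics/p2.png')"
```

```text
5.0 [667.1  43.1 238.6] [-0.5  0.7 -0.4]
```

View pics/p2.png

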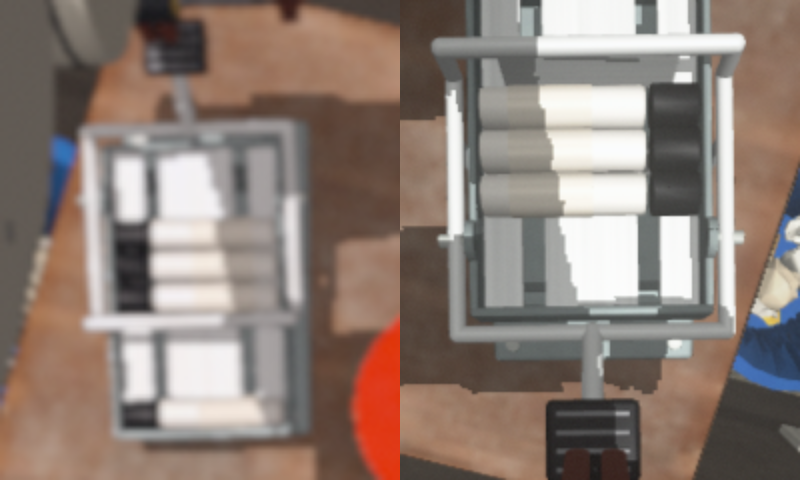

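The paddle is up, three tubes are at the gate and one is in the tray. Second press.

send_rows:
  rows:
    - [0, 0, 0.015, 0, -1]
    - [0, 0, 0.012, 0, -1]
    - [0, 0, 0.006, 0, -1]
    - [0, 0, 0.006, 0, -1]
    - [0, 0, 0.006, 0, -1]

```text
t: 5.5
ee_pos: [668.1, 43.2, 193.8]
orientation: [0.001, 3.139, 0.0]
ft_force: [3.6, 0.9, 3.7]
width: 0.5
```

send_rows:
  rows:
    - [0, 0, 0.004, 0, -1]
    - [0, 0, 0.003, 0, -1]
    - [0, 0, 0.002, 0, -1]
    - [0, 0, 0, 0, -1]
    - [0, 0, 0, 0, -1]

```text
t: 6.0
ee_pos: [668.8, 43.2, 188.1]
orientation: [0.001, 3.137, 0.0]
ft_force: [-1.9, 0.1, 21.4]
width: 0.2
```

```bash
python3 -c "
from h import *;look('pics/p3.png')"
```

```text
6.1 [668.8  43.2 188.1] [-1.5 -1.  20.2]
```

View pics/p3.png

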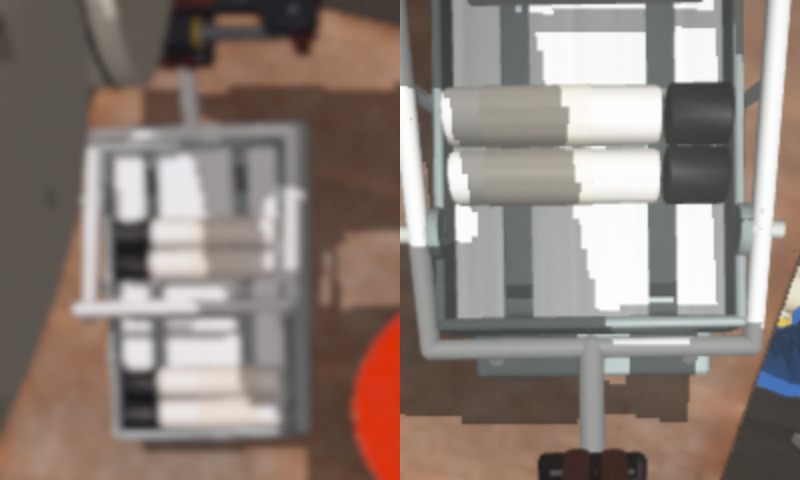

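Two tubes are in the tray (rows 380 and 412) and two are held (rows 233 and 262). Releasing for good.

send_rows:
  rows:
    - [0, 0, -0.01, 0, -1]
    - [0, 0, -0.02, 0, -1]
    - [0, 0, -0.03, 0, -1]
    - [0, 0, -0.03, 0, -1]
    - [0, 0, -0.02, 0, -1]

```text
t: 6.6
ee_pos: [666.7, 43.1, 296.0]
orientation: [-0.001, -3.141, 0.0]
ft_force: [-0.0, 0.9, -0.2]
width: 0.5
```

send_rows:
  rows:
    - [0, 0, 0, 0, -1]
    - [0, 0, 0, 0, -1]
    - [0, 0, 0, 0, -1]
    - [0, 0, 0, 0, -1]
    - [0, 0, 0, 0, -1]

```text
t: 7.1
ee_pos: [666.7, 43.1, 293.4]
orientation: [-0.001, -3.139, 0.0]
ft_force: [-0.6, 0.1, -0.7]
width: 0.6
```

```bash
python3 -c "
from h import *;look('pics/p4.png')"
```

```text
7.2 [666.9  43.1 293.9] [ 0.8 -0.6 -0. ]
```

View pics/p4.png

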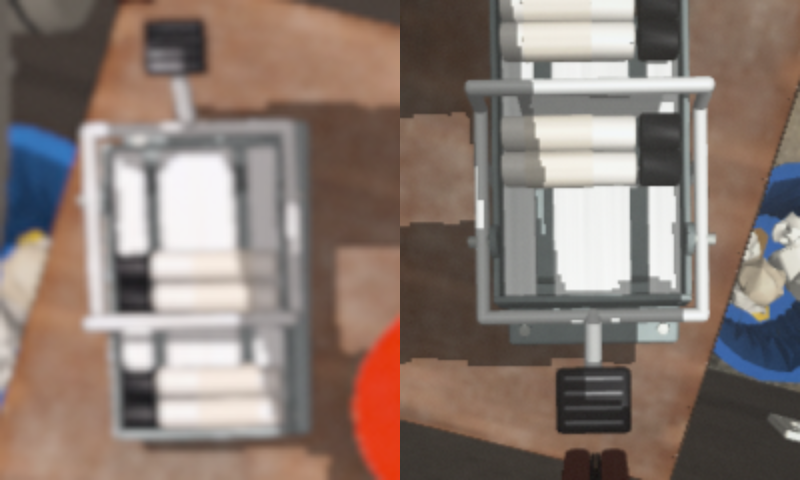

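Two tubes are in the tray, two are at the gate, and the paddle is up with the fingers clear. Handing in.

```bash
python3 -c "
from workcell import ctrl;print(ctrl.close_job())"
```

```text
the job is handed in; nothing more can be done
None
```

The feeder handed out exactly two tubes, one at a time. I pressed the paddle twice with the shut fingertips, down to its stop each time (about 21–23 N), and let it right up after each press.

The last top and wrist pictures, taken at about 7.2 s, show two tubes in the tray and two waiting behind the gate. The paddle is back up, and the arm is clear above it with no contact force. The arm touched only the paddle. I did not take a separate final picture of the other things on the desk. None of my checks failed or disagreed.

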